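# Close the ingredient jars with their matching lids

### The job

First lift the grey cover off the yellow jar and set it flat, knob up, in the black round holder. Then close each of the three jars with the lid of its own colour, pressed or dropped fully home so that it sits flat on the rim, with the jars left standing on the table. Leave the blue lid, the pink bowl and the bottle where they are, and do not tip any jar.

Things in the scene. Friction and masses are not known exactly. Their poses are not given: they have to be found in the camera images.
- jar_green: Green plastic jar, open at the top, standing loose on the table: 73 mm across, 70 mm tall, wall 3.5 mm, mouth 66 mm across, floor 4 mm thick. Origin: centre of its underside; z up to the mouth. With a lid fully on, the lid's origin is 60 mm above the jar's. 
- lid_green: Green lid, right side up on the table: flange 76 mm across, 7 mm thick (10 to 17 mm above the origin); below it a plug 60 mm across, 10 mm deep, tapered at the bottom, that drops into a jar's mouth; on top an upright grip bar 40 mm long, 14 thick, 32 tall (17 to 49 mm above the origin). Origin: centre of the plug's underside; z up, x along the bar. Belongs to the green jar.
- jar_yellow: Yellow plastic jar, open at the top, standing loose on the table: 73 mm across, 70 mm tall, wall 3.5 mm, mouth 66 mm across, floor 4 mm thick. Origin: centre of its underside; z up to the mouth. With a lid fully on, the lid's origin is 60 mm above the jar's. It starts under the grey cover.
- lid_yellow: Yellow lid, right side up on the table: flange 76 mm across, 7 mm thick (10 to 17 mm above the origin); below it a plug 60 mm across, 10 mm deep, tapered at the bottom, that drops into a jar's mouth; on top an upright grip bar 40 mm long, 14 thick, 32 tall (17 to 49 mm above the origin). Origin: centre of the plug's underside; z up, x along the bar. Belongs to the yellow jar.
- jar_red: Red plastic jar, open at the top, standing loose on the table: 73 mm across, 70 mm tall, wall 3.5 mm, mouth 66 mm across, floor 4 mm thick. Origin: centre of its underside; z up to the mouth. With a lid fully on, the lid's origin is 60 mm above the jar's. 
- lid_red: Red lid, right side up on the table: flange 76 mm across, 7 mm thick (10 to 17 mm above the origin); below it a plug 60 mm across, 10 mm deep, tapered at the bottom, that drops into a jar's mouth; on top an upright grip bar 40 mm long, 14 thick, 32 tall (17 to 49 mm above the origin). Origin: centre of the plug's underside; z up, x along the bar. Belongs to the red jar.
- lid_blue: Blue lid, right side up on the table: flange 76 mm across, 7 mm thick (10 to 17 mm above the origin); below it a plug 60 mm across, 10 mm deep, tapered at the bottom, that drops into a jar's mouth; on top an upright grip bar 40 mm long, 14 thick, 32 tall (17 to 49 mm above the origin). Origin: centre of the plug's underside; z up, x along the bar. It has no jar here and stays where it is.
- cover: Grey cover, at first loose on the yellow jar: flange 76 mm across and 6 mm thick (8 to 14 mm above the origin), plug below 60 mm across and 8 mm deep, on top a round black knob 22 mm across and 32 mm tall (14 to 46 mm above). Origin: centre of the plug's underside; z up through the knob.
- holder: Black shallow round holder fixed to the table, for the cover: 100 mm across outside, 92 mm inside, rim 16 mm high, floor 4 mm thick, open at the top. It is at the robot's left or right. Origin: centre of its underside; z up.
- pink_bowl: Small pink bowl, 90 mm across, 35 mm tall, loose; a bystander among the jars and lids. Origin: centre of its underside.
- bottle: Amber bottle with a white cap, 56 mm across, 110 mm tall, standing loose at the other side from the holder; a bystander. Origin: centre of its underside.

How it is judged:
On the way, in this order (a step that is already met when the one before it is completed fails the run):
1. the grey cover lies flat in the black holder, let go (horizontal distance between cover and holder below 0.013 m and z of cover in the frame of holder below 0.008 m and angle between cover's own z axis and vertical below 0.1 rad and contact force between cover and the fingers below 0.5 N), for 0.2 s.
2. one jar is closed with the lid of its own colour (((horizontal distance between lid_green and jar_green below 0.006 m and z of lid_green in the frame of jar_green between 0.057 and 0.0635 m and angle between lid_green's own z axis and vertical below 0.08 rad and contact force between lid_green and the fingers below 0.5 N) or (horizontal distance between lid_yellow and jar_yellow below 0.006 m and z of lid_yellow in the frame of jar_yellow between 0.057 and 0.0635 m and angle between lid_yellow's own z axis and vertical below 0.08 rad and contact force between lid_yellow and the fingers below 0.5 N) or (horizontal distance between lid_red and jar_red below 0.006 m and z of lid_red in the frame of jar_red between 0.057 and 0.0635 m and angle between lid_red's own z axis and vertical below 0.08 rad and contact force between lid_red and the fingers below 0.5 N))), for 0.2 s.
3. two jars are closed with the lids of their own colours ((((horizontal distance between lid_green and jar_green below 0.006 m and z of lid_green in the frame of jar_green between 0.057 and 0.0635 m and angle between lid_green's own z axis and vertical below 0.08 rad and contact force between lid_green and the fingers below 0.5 N) and (horizontal distance between lid_yellow and jar_yellow below 0.006 m and z of lid_yellow in the frame of jar_yellow between 0.057 and 0.0635 m and angle between lid_yellow's own z axis and vertical below 0.08 rad and contact force between lid_yellow and the fingers below 0.5 N)) or ((horizontal distance between lid_green and jar_green below 0.006 m and z of lid_green in the frame of jar_green between 0.057 and 0.0635 m and angle between lid_green's own z axis and vertical below 0.08 rad and contact force between lid_green and the fingers below 0.5 N) and (horizontal distance between lid_red and jar_red below 0.006 m and z of lid_red in the frame of jar_red between 0.057 and 0.0635 m and angle between lid_red's own z axis and vertical below 0.08 rad and contact force between lid_red and the fingers below 0.5 N)) or ((horizontal distance between lid_yellow and jar_yellow below 0.006 m and z of lid_yellow in the frame of jar_yellow between 0.057 and 0.0635 m and angle between lid_yellow's own z axis and vertical below 0.08 rad and contact force between lid_yellow and the fingers below 0.5 N) and (horizontal distance between lid_red and jar_red below 0.006 m and z of lid_red in the frame of jar_red between 0.057 and 0.0635 m and angle between lid_red's own z axis and vertical below 0.08 rad and contact force between lid_red and the fingers below 0.5 N)))), for 0.2 s.
At the end, for the whole second after the job is handed in: Each jar stands upright (0.08 rad) with its own colour of lid home: centred within 6 mm, lid origin 57 to 63.5 mm above the jar's, tilt under 0.08 rad. The grey cover is flat in the holder, knob up: within 13 mm, origin under 8 mm above the holder's. All let go and at rest (all of step 1 and horizontal distance between lid_green and jar_green below 0.006 m and z of lid_green in the frame of jar_green between 0.057 and 0.0635 m and angle between each of lid_green, lid_yellow, lid_red, jar_green, jar_yellow, jar_red's own z axis and vertical below 0.08 rad and contact force between each of lid_green, lid_yellow, lid_red and the fingers below 0.5 N and horizontal distance between lid_yellow and jar_yellow below 0.006 m and z of lid_yellow in the frame of jar_yellow between 0.057 and 0.0635 m and horizontal distance between lid_red and jar_red below 0.006 m and z of lid_red in the frame of jar_red between 0.057 and 0.0635 m and height (world z) of each of jar_green, jar_yellow, jar_red below 0.006 m and linear speed of each of lid_green, lid_yellow, lid_red, cover below 0.02 m/s); the robot touches nothing.
It fails at once if the blue lid is moved by more than 30 mm (distance of lid_blue from where it was at the start of the episode above 0.03 m).
It fails at once if the pink bowl is moved by more than 30 mm (distance of pink_bowl from where it was at the start of the episode above 0.03 m).
It fails at once if the bottle is moved by more than 30 mm (distance of bottle from where it was at the start of the episode above 0.03 m).
It fails at once if a jar is tipped by more than 0.5 rad (angle between any of jar_green, jar_yellow, jar_red's own z axis and vertical above 0.5 rad).
It also fails if it takes over 70 s, if anything falls off the work surface, if the arm or the gripper's body presses on something with over 40 N, if the wrist force passes 120 N, or if a joint passes its speed limit or range.

### The arm

A 7-joint arm with a two-finger parallel gripper is mounted at the origin on the work surface. World frame = base frame: x ahead of the robot, y to its left, z up, the work surface at z = 0. Lengths are in m, angles in rad, forces in N, time in s.
With the tool pointing down it reaches from about 0.4 to 0.85 m from the base axis. Payload 4.5 kg.
Tool frame: the origin (TCP) lies midway between the tips of the shut fingers; the grasp point (between the pads) lies behind it (r.grip_point_offset is the z of the grasp point in the tool frame, in m); z points along the fingers, y is the line along which they close (so a half turn about z gives the same grasp; the last joint's range is limited). The gripper opens to 88 mm and grips with 3 to 60 N. Pads are 18 mm wide; open, the fingers measure 123 mm over their backs; the gripper's body (75 mm by 187 mm) begins 45 mm behind the grasp point.
Start: joints at [-1.089, 0.689, -0.195, 1.565, 0.157, 0.902, -0.215], TCP at [0.271, 0.563, 0.239] pointing down, gripper open.
Joint ranges: [-3.01, 3.01], [-0.46, 2.08], [-1.47, 1.51], [0.13, 2.56], [-1, 4.14], [0.04, 2.09], [-2.66, 2.66]. Speed limits (rad/s): [2.57, 2.57, 3.14, 3.14, 3.14, 3.14, 3.14].

### API

Orientations are given as a unit quaternion [x, y, z, w].
In Python, from plant import r, optics, workorder gives the robot as it stands.
- The arm moves only by the shell command python3 -m creep 'ROWS' [FORCE]. ROWS is JSON, a list of rows, each an object of numbers: "grip": the gripper command: -1 is shut, 1 is fully open, values between are in proportion; "tx", "ty", "tz": the shift along the tool's x, y, z in cm; "spin": the turn about the tool's z in degrees. In form: [{"grip": .., "tx": .., "ty": .., "tz": .., "spin": ..}, ...]. A call has 1 to 8 rows; each row shifts and turns the commanded pose from where the row before left it, along the tool's axes as they then stand; what a row does not reach is not made up. A row lasts 1/12 s, in which the tool goes at most 41.7 mm and 7.16 degrees, less where a joint would pass 70% of its speed; a pose out of reach is approached as far as the arm can. A call with a gripper value outside its range is refused whole. The fingers move at their own pace and stop on an object; FORCE is the grip in N (left out, the last holds). Time passes only in rows, so rows that do not move let the fingers close. It gives the time, the measured TCP pose, the force, the opening and the grip force at its end, in the units of the state.
- r.get_state(): the state, without advancing time (a new reading comes with each control period).
- optics.snapshot(name): name is "scene" or "side" or "wrist"; returns (picture, depth): 480x640x3 uint8, red, green, blue; 480x640 float32, m along the optical axis (not along the pixel's ray), 0 where there is no reading.
- optics.get_calibration(name): a dict with "fx", "fy", "cx", "cy" (pixels), "D" ([k1, k2, p1, p2, k3] as OpenCV has them; the pictures are not rectified), "extrinsics" (4x4, takes a point from world to camera coordinates). Camera axes: x right, y down, z forward; pixel columns grow to the right and rows downward; lengths in m; the calibration is good to about 2 mm. A picture is of the moment at which its call begins: read the wrist's pose just before it. get_calibration takes no time and is no camera call; for the wrist camera it gives the pose at the moment of the call.
- workorder.finish_job(): hands the job in; it is judged then, once.
The state is a dict: "clock": time; "q": joint angles; "qd": joint speeds; "joint_torque": joint torques, N m; "tool_pos": TCP position; "eef_rot": TCP orientation; "contact_force": force on the tool from outside, world axes, zero at the start; "moment": the same for the moment, N m; "opening": opening from 0.0 (shut) to 1.0 (fully open); "finger_force": force on a finger pad.
Only numpy, scipy, OpenCV 4.12 (cv2) and the standard library are available. Lean on these libraries where they do the work, as an engineer would, in place of code of your own. Each camera call takes 0.05 s, during which the arm holds its last target. There are 200 camera calls.

## Working session

There is one attempt and no reset: what is moved stays moved. The work goes in short steps, Python scripts to look and compute and a shell command to move; the robot and the scene stay as the last step left them, time stands still between calls to the robot, and variables do not carry over. Pictures are saved under pics/ and viewed, at most 10 in all, crops included, and the job is handed in when it is done.

```bash
mkdir -p pics; ls; python3 - <<'E'
from plant import r, optics, workorder
import cv2, numpy as np
s=r.get_state(); print(s, r.grip_point_offset)
a,d=optics.snapshot("scene"); b,e=optics.snapshot("side")
np.savez("s.npz",a=a,d=d,b=b,e=e)
cv2.imwrite("pics/a.png",a[:,:,::-1]); cv2.imwrite("pics/b.png",b[:,:,::-1])
for n in("scene","side","wrist"): print(n,optics.get_calibration(n))
E
```

```text
pics
{'clock': 0.0, 'q': array([-1.08925524,  0.68994675, -0.19456898,  1.56633594,  0.15729853,
        0.90247757, -0.2150839 ]), 'qd': array([0.00067838, 0.00010214, 0.00073907, 0.00034326, 0.00015754,
       0.00014371, 0.00025476]), 'joint_torque': array([-1.01631405e-03, -5.27561510e+01, -1.26675557e+00, -1.53430152e+01,
       -5.25480893e-02,  6.48927424e-03,  1.72533960e-04]), 'tool_pos': array([0.27032896, 0.5628253 , 0.23793681]), 'eef_rot': array([ 2.21936384e-01,  9.75060745e-01, -8.73633646e-04, -1.50883223e-04]), 'contact_force': array([-0.4533137 , -0.0313056 ,  0.46738101]), 'moment': array([-0.04920303,  0.02748107,  0.01748653]), 'finger_force': 0.0, 'opening': 0.9979494508264108} -0.0187
scene {'fx': 442.18834878538746, 'fy': 442.18834878538746, 'cx': 320.0730765705214, 'cy': 240.75838123739962, 'D': array([0.01349651, 0.        , 0.        , 0.        , 0.        ]), 'extrinsics': array([[ 0.22932529,  0.97327253, -0.01226783, -0.1317953 ],
       [ 0.82549541, -0.20115269, -0.52734706, -0.4119604 ],
       [-0.51572011,  0.11080698, -0.84956141,  1.24164961],
  
[... 254 characters left out ...]
rinsics': array([[ 0.89154738, -0.45291591,  0.00323206, -0.47066382],
       [-0.2307897 , -0.46041748, -0.85717668,  0.17479451],
       [ 0.38971705,  0.7634677 , -0.51501233,  0.94941363],
       [ 0.        ,  0.        ,  0.        ,  1.        ]])}
wrist {'fx': 412.93113975558856, 'fy': 412.93113975558856, 'cx': 320.00524704941705, 'cy': 247.03946551198902, 'D': array([0.01852962, 0.        , 0.        , 0.        , 0.        ]), 'extrinsics': array([[ 0.43248287,  0.90163898, -0.00239027, -0.62265666],
       [ 0.85854268, -0.41099844,  0.30656932, -0.04393902],
       [ 0.27543245, -0.13463813, -0.95184533,  0.39100815],
       [ 0.        ,  0.        ,  0.        ,  1.        ]])}
```

View pics/a.png

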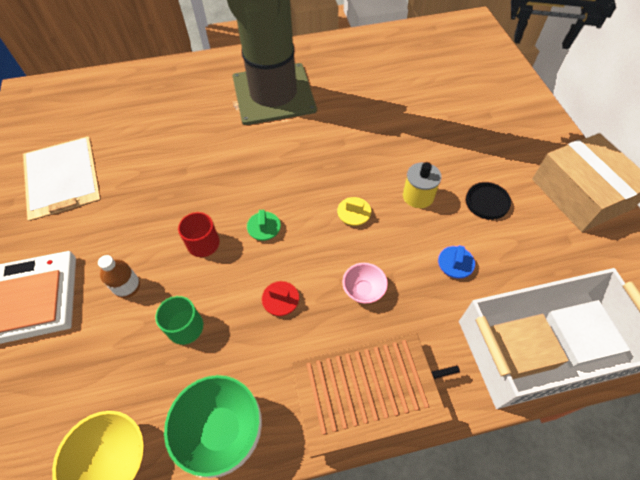

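The scene shows red jar (199,235), green jar (181,320) and yellow jar with cover (421,185). The lids are green (264,226), yellow (355,211), red (281,299) and blue (457,262). The bowl is at (365,284), the holder at (489,201) and the bottle at (118,276). The big green and yellow bowls are decor.

```bash
cat > h.py <<'E'
from plant import r, optics, workorder
import cv2, numpy as np
from scipy.optimize import least_squares
from scipy.spatial.transform import Rotation as R
def cloud(d,c):
    K=np.array([[c["fx"],0,c["cx"]],[0,c["fy"],c["cy"]],[0,0,1]])
    v,u=np.mgrid[:480,:640]
    n=cv2.undistortPoints(np.stack([u,v],-1).reshape(-1,1,2).astype(float),K,c["D"]).reshape(480,640,2)
    P=np.dstack([n*d[...,None],d]); T=np.linalg.inv(c["extrinsics"])
    W=P@T[:3,:3].T+T[:3,3]; W[d<=0]=np.nan; return W
def hue(a): return cv2.cvtColor(a,cv2.COLOR_RGB2HSV)
def mask(a,col):
    h,s,v=np.moveaxis(hue(a).astype(int),-1,0)
    return {"green":(h>45)&(h<85)&(s>120),"yellow":(h>22)&(h<35)&(s>140),"red":((h<5)|(h>174))&(s>190)&(v>60),
     "blue":(h>100)&(h<130)&(s>140),"pink":(h>160)&(h<178)&(s>50)&(s<170)&(v>150)}[col]
def fitc(p,rad):
    f=lambda c:np.hypot(*(p-c).T)-rad
    q=least_squares(f,np.median(p,0),loss="soft_l1",f_scale=.002); return q.x,np.median(abs(f(q.x))),len(p)
def edgec(p):
    c,rr=cv2.minEnclosingCircle(p.astype(np.float32)); return np.array(c),rr
def near(W,xy,rad): return np.hypot(W[...,0]-xy[0],W[...,1]-xy[1])<rad
def report(a,W,col,xy,kind):
    m=near(W,xy,.07)&np.isfinite(W[...,2])
    if col: m&=mask(a,col)
    z=W[...,2]
    if kind=="jar": p=W[m&(abs(z-.068)<.005)][:,:2]; print(col,"jar rim",fitc(p,.0348),edgec(p))
    if kind=="lid":
        p=W[m&(z>.009)&(z<.022)][:,:2]; b=W[m&(z>.038)]
        (c,(w,h),t)=cv2.minAreaRect((b[:,:2]*1000).astype(np.float32))
        if w<h: t+=90
        print(col,"flange",edgec(p),len(p),"bar",np.array(c)/1000,w,h,"yaw",t%180,"n",len(b),"ztop",np.percentile(b[:,2],95))
E
cat > m.py <<'E'
from h import *
s=np.load("s.npz")
px={("green","jar"):(181,308),("red","jar"):(199,225),("green","lid"):(264,232),("yellow","lid"):(355,216),("red","lid"):(281,303),("blue","lid"):(457,267)}
for nm,ia,id_ in(("scene","a","d"),("side","b","e")):
    print(nm); a=s[ia]; W=cloud(s[id_],optics.get_calibration(nm))
    print("table z",np.nanmedian(W[abs(W[...,2])<.02][:,2]))
    if nm=="scene": xys={k:W[v[1],v[0],:2] for k,v in px.items()}; hold=W[201,489]; print("knob",W[170,426],"hold",hold,"bowl",W[284,365],"bottle",W[262,106],W[276,118])
    for k,xy in xys.items():
        try: report(a,W,k[0],xy,k[1])
        except Exception as e: print(k,"fail",e)
    v=hue(a)[...,2]; sat=hue(a)[...,1]; 
    m=near(W,hold,.08)&(v<50)&(W[...,2]<.03); p=W[m]; print("holder",edgec(p[:,:2]),len(p),np.percentile(p[:,2],[5,50,95]))
    m=near(W,[.49,.3] if 0 else W[170,426] if nm=="scene" else K,.06)&(W[...,2]>.085); 
    if nm=="scene": K=W[170,426]
    p=W[m]; print("knob",edgec(p[:,:2]),np.median(p,0),len(p),"flange",edgec(W[near(W,K,.06)&(abs(W[...,2]-.074)<.006)][:,:2]))
E
python3 m.py
```

```text
scene
table z 0.0014954488767706109
knob [0.44700025 0.26518548 0.10557051] hold [0.49373398 0.42219577 0.00571429] bowl [0.63311635 0.0820405  0.00858756] bottle [ 0.52096059 -0.3996693   0.11098749] [ 0.53681015 -0.39005788  0.0791546 ]
green jar rim (array([ 0.63670725, -0.29021056]), np.float64(0.0007791540332201218), 296) (array([ 0.63588011, -0.2905167 ]), 0.03686536103487015)
red jar rim (array([ 0.4490013 , -0.23798968]), np.float64(0.0009388390169027677), 201) (array([ 0.44813451, -0.2380652 ]), 0.03680974990129471)
green flange (array([ 0.4437125 , -0.09920695]), 0.0379762277007103) 601 bar [ 0.44524161 -0.09824947] 13.641139030456543 39.5786247253418 yaw 169.84696197509766 n 117 ztop 0.05228964079543625
yellow flange (array([0.45252624, 0.10812036]), 0.03858223930001259) 498 bar [0.45333929 0.10896861] 39.683082580566406 15.702604293823242 yaw 55.875003814697266 n 145 ztop 0.05235144883624558
red flange (array([ 0.62626642, -0.09496798]), 0.037622787058353424) 733 bar [ 0.62585388 -0.09403333] 39.56467056274414 14.689258575439453 yaw 57.88710403442383 n 175 ztop 0.05230021
[... 1122 characters left out ...]
6191 yaw 59.295597076416016 n 65 ztop 0.04997504569608711
red flange (array([ 0.62039548, -0.09763953]), 0.03920581191778183) 429 bar [ 0.6195827  -0.09810246] 42.36516571044922 11.86535930633545 yaw 58.077117919921875 n 69 ztop 0.050762355260945434
blue flange (array([0.62369263, 0.27506486]), 0.0372510701417923) 197 bar [0.62609448 0.27580243] 14.127178192138672 35.8098030090332 yaw 147.57292556762695 n 59 ztop 0.04986642115333257
holder (array([0.49274132, 0.41450348]), 0.053016405552625656) 133 [0.00269541 0.00754325 0.01588766]
knob (array([0.43659651, 0.26334104]), 0.014853846281766891) [0.43244436 0.26055861 0.10169741] 85 flange (array([0.43353358, 0.26941314]), 0.043009351938962936)
```

View pics/b.png

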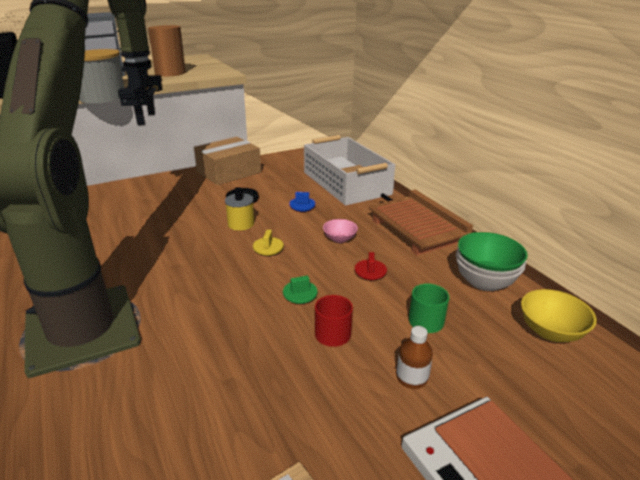

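The side view agrees: yellow jar with cover at about (239,213), red jar (334,320), green jar (428,308). Nothing tall stands between them. The two cameras differ by about 5 mm, so I'll take wrist looks from close by. First move: above the cover.

```bash
cat > nav.py <<'E'
from h import *
import sys
def nav(x,y,z,yaw=None):
    s=r.get_state(); Rm=R.from_quat(s["eef_rot"]).as_matrix()
    d=Rm.T@(np.array([x,y,z])-s["tool_pos"])*100
    ya=np.degrees(np.arctan2(Rm[1,1],Rm[0,1]))
    print("t%.2f"%s["clock"],"tcp",s["tool_pos"].round(4),"yaw_y %.1f"%ya,"shift cm",d.round(2),"" if yaw is None else "spin %.1f"%((ya-yaw+180)%360-180),"open %.3f"%s["opening"],"f",s["contact_force"].round(1),s["finger_force"])
def look(name):
    c=optics.get_calibration("wrist"); a,d=optics.snapshot("wrist")
    cv2.imwrite(f"pics/{name}.png",a[:,:,::-1]); np.savez(name+".npz",a=a,d=d); return a,cloud(d,c)
if __name__=="__main__": nav(*map(float,sys.argv[1:]))
E
python3 -m creep '[{"grip":1,"tx":-2.8,"ty":-1.95,"tz":0.4},{"tx":-2.8,"ty":-1.95,"tz":0.4},{"tx":-2.8,"ty":-1.95,"tz":0.4},{"tx":-2.8,"ty":-1.95,"tz":0.4},{"tx":-2.8,"ty":-1.95,"tz":0.4},{"tx":-2.8,"ty":-1.95,"tz":0.4},{"tx":-2.8,"ty":-1.95,"tz":0.4},{"tx":-2.8,"ty":-1.95,"tz":0.4}]' 20
python3 -m creep '[{"tx":-2.7,"ty":-1.95,"tz":0.3},{"tx":-2.7,"ty":-1.95,"tz":0.3},{},{}]'
python3 - <<'E'
from nav import *
a,W=look("w1"); nav(.436,.268,.2)
z=W[...,2]; m=near(W,(.436,.268),.06)
p=W[m&(z>.095)]; print("knob",edgec(p[:,:2]),len(p),np.percentile(p[:,2],95))
p=W[m&(abs(z-.075)<.005)]; print("flange",edgec(p[:,:2]),len(p),np.median(p[:,2]))
E
```

```text
t0.15 tcp [0.2705 0.5629 0.2381] yaw_y 64.3 shift cm [-27.69 -19.42   3.84]  open 0.998 f [-0.1 -0.3 -0. ] 0.0$[0]: bad value
$[0]: bad value
Traceback (most recent call last):
IndexError: index -1 is out of bounds for axis 0 with size 0
```

View pics/w1.png

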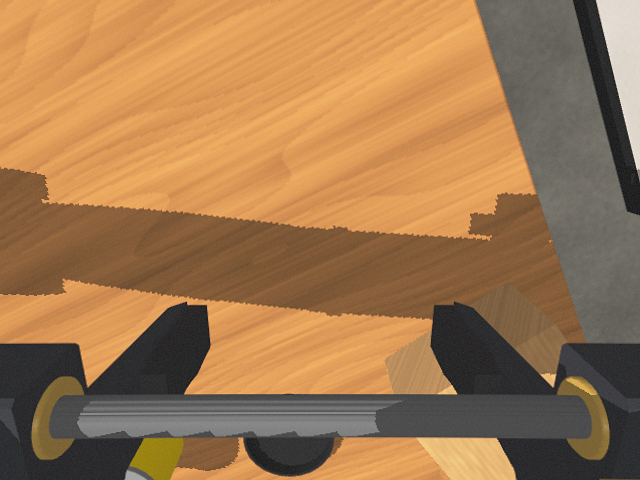

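The move was refused because every row needs all its keys. This look from the start pose still shows how the wrist camera sees things: fingertips at about (195,305) and (445,305), so anything below the TCP appears near the image centre.

```bash

python3 -m creep '[{"grip":1,"tx":-2.8,"ty":-1.95,"tz":0.4,"spin":0},{"grip":1,"tx":-2.8,"ty":-1.95,"tz":0.4,"spin":0},{"grip":1,"tx":-2.8,"ty":-1.95,"tz":0.4,"spin":0},{"grip":1,"tx":-2.8,"ty":-1.95,"tz":0.4,"spin":0},{"grip":1,"tx":-2.8,"ty":-1.95,"tz":0.4,"spin":0},{"grip":1,"tx":-2.8,"ty":-1.95,"tz":0.4,"spin":0},{"grip":1,"tx":-2.8,"ty":-1.95,"tz":0.4,"spin":0},{"grip":1,"tx":-2.8,"ty":-1.95,"tz":0.4,"spin":0}]' 20
python3 -m creep '[{"grip":1,"tx":-2.7,"ty":-1.95,"tz":0.3,"spin":0},{"grip":1,"tx":-2.7,"ty":-1.95,"tz":0.3,"spin":0},{"grip":1,"tx":0,"ty":0,"tz":0,"spin":0},{"grip":1,"tx":0,"ty":0,"tz":0,"spin":0}]'
cat > cov.py <<'E'
from nav import *
a,W=look("w2"); nav(.436,.268,.2)
z=W[...,2]; m=near(W,(.436,.268),.06)
p=W[m&(z>.095)&(z<.12)]; print("knob",edgec(p[:,:2]),len(p),np.percentile(p[:,2],95))
p=W[m&(abs(z-.075)<.005)]; print("flange",edgec(p[:,:2]),len(p),np.median(p[:,2]))
E
python3 cov.py
```

```text
clock: 0.82
tool_pos: [0.4055, 0.3242, 0.2065]
eef_rot: [0.222, 0.975, -0.0, -0.0]
contact_force: [0.7, 0.1, -0.4]
opening: 0.998
finger_force: 0.0
clock: 1.15
tool_pos: [0.4377, 0.2648, 0.2004]
eef_rot: [0.224, 0.974, -0.001, -0.0]
contact_force: [0.1, 0.2, -0.6]
opening: 1.0
finger_force: 0.0
t1.20 tcp [0.4369 0.267  0.2006] yaw_y 64.3 shift cm [0.12 0.05 0.06]  open 0.999 f [-0.8  0.5  0.6] 0.0
knob (array([0.43590167, 0.26810923]), 0.01111544854938984) 1074 0.10928643328792403
flange (array([0.43553576, 0.26775694]), 0.038348905742168427) 8204 0.07626890151848034
```

View pics/w2.png

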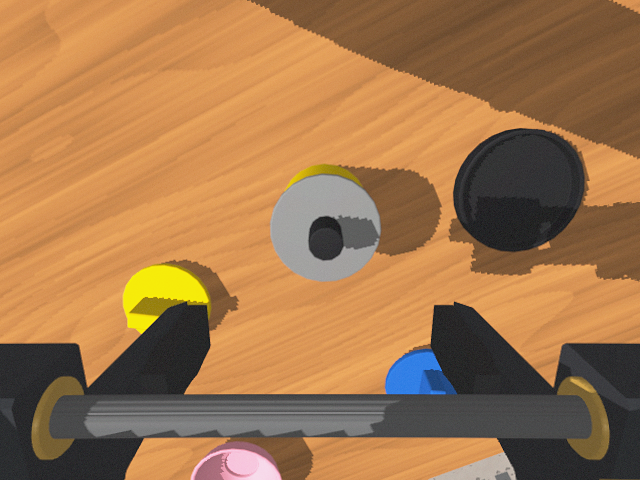

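The wrist view shows the cover knob at (326,238), centred under the tool, and the holder at (519,190). Next I measure the holder, descend and grip.

```bash
python3 - <<'E'
from h import *
s=np.load("w2.npz"); W=cloud(s["d"],optics.get_calibration("wrist")); z=W[...,2]
m=near(W,(.4935,.416),.07)&(z>.012)&(z<.022); p=W[m]; print("holder rim",fitc(p[:,:2],.048),edgec(p[:,:2]),np.median(z[m]))
m=near(W,(.4935,.416),.07)&(hue(s["a"])[...,2]<60); p=W[m];print(edgec(p[:,:2]))
E
python3 -m creep '[{"grip":1,"tx":0.1,"ty":0.05,"tz":3,"spin":0},{"grip":1,"tx":0,"ty":0,"tz":3,"spin":0},{"grip":1,"tx":0,"ty":0,"tz":3,"spin":0},{"grip":1,"tx":0,"ty":0,"tz":2,"spin":0},{"grip":1,"tx":0,"ty":0,"tz":0.9,"spin":0},{"grip":1,"tx":0,"ty":0,"tz":0,"spin":0},{"grip":1,"tx":0,"ty":0,"tz":0,"spin":0}]' 20
python3 -m creep '[{"grip":-1,"tx":0,"ty":0,"tz":0,"spin":0},{"grip":-1,"tx":0,"ty":0,"tz":0,"spin":0},{"grip":-1,"tx":0,"ty":0,"tz":0,"spin":0},{"grip":-1,"tx":0,"ty":0,"tz":0,"spin":0},{"grip":-1,"tx":0,"ty":0,"tz":0,"spin":0},{"grip":-1,"tx":0,"ty":0,"tz":0,"spin":0}]' 20
```

```text
holder rim (array([0.48969454, 0.41754243]), np.float64(0.0010814132224687134), 2415) (array([0.49045998, 0.41815379]), 0.05061992257833481) 0.01612318740484525
(array([0.49471337, 0.42011049]), 0.05525819584727287)
clock: 1.78
tool_pos: [0.4358, 0.2694, 0.082]
eef_rot: [0.221, 0.975, 0.0, -0.0]
contact_force: [-0.3, -0.4, 0.7]
opening: 0.999
finger_force: 0.0
clock: 2.28
tool_pos: [0.4363, 0.2682, 0.082]
eef_rot: [0.222, 0.975, 0.0, 0.0]
contact_force: [0.3, -0.0, -0.7]
opening: 0.567
finger_force: 0.0
```

```bash

python3 -m creep '[{"grip":-1,"tx":0,"ty":0,"tz":0,"spin":0},{"grip":-1,"tx":0,"ty":0,"tz":0,"spin":0},{"grip":-1,"tx":0,"ty":0,"tz":0,"spin":0},{"grip":-1,"tx":0,"ty":0,"tz":0,"spin":0},{"grip":-1,"tx":0,"ty":0,"tz":0,"spin":0},{"grip":-1,"tx":0,"ty":0,"tz":0,"spin":0}]' 20
python3 -m creep '[{"grip":-1,"tx":0,"ty":0,"tz":-1,"spin":0},{"grip":-1,"tx":0,"ty":0,"tz":-2,"spin":0},{"grip":-1,"tx":0,"ty":0,"tz":-3,"spin":0},{"grip":-1,"tx":0,"ty":0,"tz":-2,"spin":0},{"grip":-1,"tx":0,"ty":0,"tz":0,"spin":0}]' 20
python3 -m creep '[{"grip":-1,"tx":0.3,"ty":3.2,"tz":0,"spin":0},{"grip":-1,"tx":0.3,"ty":3.2,"tz":0,"spin":0},{"grip":-1,"tx":0.3,"ty":3.2,"tz":0,"spin":0},{"grip":-1,"tx":0.3,"ty":3.2,"tz":0,"spin":0},{"grip":-1,"tx":0.3,"ty":3.1,"tz":0,"spin":0},{"grip":-1,"tx":0,"ty":0,"tz":0,"spin":0},{"grip":-1,"tx":0,"ty":0,"tz":0,"spin":0}]' 20
python3 - <<'E'
from nav import *
a,W=look("w3"); nav(.491,.4175,.162); z=W[...,2]
m=near(W,(.491,.4175),.06)&(z>.1)
p=W[m&(abs(z-.155)<.012)]; print("held flange",edgec(p[:,:2]),np.percentile(p[:,2],[5,50,95]),len(p))
m=near(W,(.491,.4175),.07)&(z>.012)&(z<.022); p=W[m]; print("holder rim",fitc(p[:,:2],.048),edgec(p[:,:2]))
E
```

```text
clock: 2.78
tool_pos: [0.4361, 0.2682, 0.0817]
eef_rot: [0.222, 0.975, 0.0, -0.0]
contact_force: [0.0, -0.4, -0.2]
opening: 0.243
finger_force: 20.0
clock: 3.2
tool_pos: [0.438, 0.2695, 0.1658]
eef_rot: [0.222, 0.975, 0.003, 0.002]
contact_force: [0.8, -0.1, 0.1]
opening: 0.244
finger_force: 20.0
clock: 3.78
tool_pos: [0.4906, 0.4194, 0.1609]
eef_rot: [0.221, 0.975, 0.0, -0.0]
contact_force: [0.4, -0.9, -1.4]
opening: 0.245
finger_force: 20.0
t3.83 tcp [0.4907 0.4173 0.1608] yaw_y 64.4 shift cm [-0.02  0.03 -0.12]  open 0.242 f [-0.1 -1.  -0.4] 20.00001917593181
held flange (array([0.48982307, 0.41825333]), 0.03818632662296295) [0.15418005 0.15535158 0.16193363] 14332
holder rim (array([0.49148217, 0.41588427]), np.float64(0.00105303078453816), 1461) (array([0.4916257 , 0.41591346]), 0.05027942731976509)
```

View pics/w3.png

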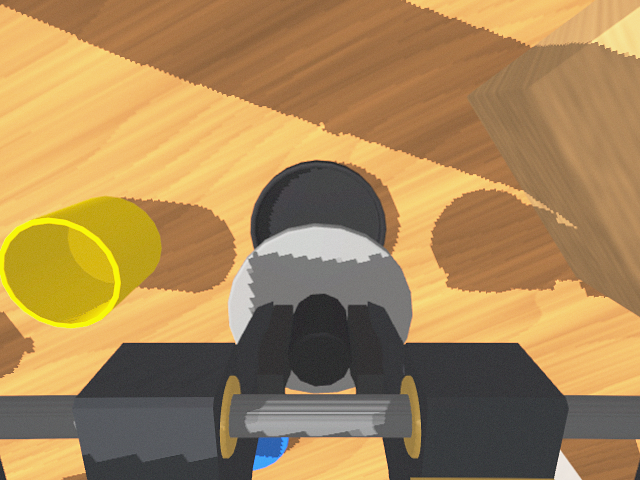

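The cover hangs level in the fingers over the holder (holder at about (318,225), knob (320,340)). The wooden block on the right needs a clearance check before lowering.

```bash
python3 - <<'E'
from h import *
s=np.load("w3.npz"); W=cloud(s["d"],optics.get_calibration("wrist")); z=W[...,2]
a=np.radians(64.4); ey=np.array([np.cos(a),np.sin(a)]); ex=np.array([-ey[1],ey[0]])
D=W[...,:2]-[.491,.4165]; u=D@ey; v=D@ex
m=(np.mgrid[:480,:640][1]>460)&(z>.05)&(z<.3)&(np.mgrid[:480,:640][0]<330)
print("block along y min",np.nanmin(u[m]),"within |x|<.05:",np.nanmin(u[m&(abs(v)<.05)],initial=9),"ztop",np.nanmax(z[m]), np.nanpercentile(v[m],[0,100]))
E
```

```text
block along y min 0.1000080539383521 within |x|<.05: 0.12983486245642872 ztop 0.09260133611768206 [-0.04364723  0.13657835]
```

```bash

python3 -m creep '[{"grip":-1,"tx":-0.2,"ty":-0.1,"tz":2.5,"spin":0},{"grip":-1,"tx":0,"ty":0,"tz":3,"spin":0},{"grip":-1,"tx":0,"ty":0,"tz":3,"spin":0},{"grip":-1,"tx":0,"ty":0,"tz":2.5,"spin":0},{"grip":-1,"tx":0,"ty":0,"tz":1.5,"spin":0},{"grip":-1,"tx":0,"ty":0,"tz":0.6,"spin":0},{"grip":-1,"tx":0,"ty":0,"tz":0.4,"spin":0},{"grip":-1,"tx":0,"ty":0,"tz":0,"spin":0}]' 20
python3 -m creep '[{"grip":-1,"tx":0,"ty":0,"tz":0,"spin":0},{"grip":0,"tx":0,"ty":0,"tz":0,"spin":0},{"grip":0,"tx":0,"ty":0,"tz":0,"spin":0},{"grip":0,"tx":0,"ty":0,"tz":0,"spin":0},{"grip":0,"tx":0,"ty":0,"tz":0,"spin":0},{"grip":0,"tx":0,"ty":0,"tz":0,"spin":0}]'
python3 -m creep '[{"grip":0,"tx":0,"ty":0,"tz":-2,"spin":0},{"grip":0,"tx":0,"ty":0,"tz":-4,"spin":0},{"grip":0,"tx":0,"ty":0,"tz":-4,"spin":0},{"grip":0,"tx":0,"ty":0,"tz":-4,"spin":0},{"grip":0,"tx":0,"ty":0,"tz":0,"spin":0},{"grip":0,"tx":0,"ty":0,"tz":0,"spin":0}]'
python3 - <<'E'
from nav import *
a,W=look("w4"); z=W[...,2]; nav(.451,.1062,.13,-32)
m=near(W,(.491,.416),.07)
p=W[m&(z>.035)&(z<.07)]; print("knob",edgec(p[:,:2]),np.percentile(p[:,2],95))
p=W[m&(hue(a)[...,2]>75)&(z>.012)&(z<.03)]; print("flange",edgec(p[:,:2]),np.percentile(p[:,2],[5,50,95]),len(p))
p=W[m&(z>.012)&(z<.022)&(np.hypot(W[...,0]-.491,W[...,1]-.416)>.042)]; print("holder rim",fitc(p[:,:2],.048))
E
```

```text
clock: 4.5
tool_pos: [0.493, 0.4159, 0.027]
eef_rot: [0.222, 0.975, 0.0, 0.0]
contact_force: [0.1, 0.3, -0.8]
opening: 0.24
finger_force: 20.0
clock: 5.0
tool_pos: [0.4929, 0.4164, 0.0271]
eef_rot: [0.222, 0.975, 0.0, 0.0]
contact_force: [-0.8, 0.7, -0.4]
opening: 0.499
finger_force: 0.0
clock: 5.5
tool_pos: [0.4941, 0.4174, 0.1696]
eef_rot: [0.222, 0.975, 0.002, 0.002]
contact_force: [0.0, -0.7, -0.1]
opening: 0.497
finger_force: 0.0
t5.55 tcp [0.493  0.4162 0.1674] yaw_y 64.3 shift cm [ -9.64 -29.77   3.71] spin 96.3 open 0.498 f [-0.4 -0.6 -0.5] 0.0
knob (array([0.49297577, 0.41606763]), 0.010907448828220367) 0.05129817260980449
flange (array([0.49187124, 0.41566381]), 0.0504591278731823) [0.01634297 0.01821504 0.01938223] 7316
holder rim (array([0.49135194, 0.41598962]), np.float64(0.001062287251395684), 2358)
```

The cover is seated: flange top at 0.018 m and about 1.6 mm off the holder centre. On to the yellow lid.

```bash

python3 -m creep '[{"grip":0,"tx":-1.2,"ty":-3.7,"tz":0.4,"spin":0},{"grip":0,"tx":-1.2,"ty":-3.7,"tz":0.4,"spin":0},{"grip":0,"tx":-1.2,"ty":-3.7,"tz":0.4,"spin":0},{"grip":0,"tx":-1.2,"ty":-3.7,"tz":0.4,"spin":0},{"grip":0,"tx":-1.2,"ty":-3.7,"tz":0.5,"spin":0},{"grip":0,"tx":-1.2,"ty":-3.7,"tz":0.5,"spin":0},{"grip":0,"tx":-1.2,"ty":-3.7,"tz":0.5,"spin":0},{"grip":0,"tx":-1.2,"ty":-3.7,"tz":0.5,"spin":0}]'
python3 -m creep '[{"grip":0,"tx":0,"ty":0,"tz":0,"spin":7},{"grip":0,"tx":0,"ty":0,"tz":0,"spin":7},{"grip":0,"tx":0,"ty":0,"tz":0,"spin":7},{"grip":0,"tx":0,"ty":0,"tz":0,"spin":7},{"grip":0,"tx":0,"ty":0,"tz":0,"spin":7},{"grip":0,"tx":0,"ty":0,"tz":0,"spin":7},{"grip":0,"tx":0,"ty":0,"tz":0,"spin":7},{"grip":0,"tx":0,"ty":0,"tz":0,"spin":7}]'
python3 -m creep '[{"grip":0,"tx":0,"ty":0,"tz":0,"spin":7},{"grip":0,"tx":0,"ty":0,"tz":0,"spin":7},{"grip":0,"tx":0,"ty":0,"tz":0,"spin":7},{"grip":0,"tx":0,"ty":0,"tz":0,"spin":7},{"grip":0,"tx":0,"ty":0,"tz":0,"spin":7},{"grip":0,"tx":0,"ty":0,"tz":0,"spin":5},{"grip":0,"tx":0,"ty":0,"tz":0,"spin":0},{"grip":0,"tx":0,"ty":0,"tz":0,"spin":0}]'
cat > lid.py <<'E'
from nav import *
# usage: name col x y : measure a lid under the wrist camera and give the shift to the grasp
n,col,x,y=sys.argv[1:3]+[float(v) for v in sys.argv[3:5]]
a,W=look(n); z=W[...,2]; m=mask(a,col)&near(W,(x,y),.05)
b=W[m&(z>.04)&(z<.06)]; p=W[m&(z>.01)&(z<.022)]
c,(w,h),t=cv2.minAreaRect((b[:,:2]*1000).astype(np.float32)); t=t+90 if w<h else t
print("flange",edgec(p[:,:2]),"bar",np.array(c)/1000,w,h,"yaw",t%180,"ztop",np.percentile(b[:,2],95))
nav(c[0]/1000,c[1]/1000,.021,t-90); nav(c[0]/1000,c[1]/1000,.021,t+90)
E
python3 lid.py w5 yellow .451 .1062
```

```text
clock: 6.22
tool_pos: [0.4492, 0.1058, 0.1292]
eef_rot: [0.222, 0.975, -0.001, -0.002]
contact_force: [0.3, -0.7, -0.6]
opening: 0.502
finger_force: 0.0
clock: 6.88
tool_pos: [0.4498, 0.1073, 0.1293]
eef_rot: [0.656, 0.755, -0.002, -0.001]
contact_force: [0.1, 0.3, -0.0]
opening: 0.498
finger_force: 0.0
clock: 7.55
tool_pos: [0.4501, 0.1075, 0.1297]
eef_rot: [0.873, 0.489, -0.001, 0.0]
contact_force: [0.3, 0.4, -0.5]
opening: 0.495
finger_force: 0.0
flange (array([0.45130846, 0.10604993]), 0.037948377430438995) bar [0.45177655 0.10587894] 39.894222259521484 13.996227264404297 yaw 56.68598556518555 ztop 0.050252665642481494
t7.60 tcp [0.4504 0.1075 0.1299] yaw_y -31.5 shift cm [-0.05  0.22 10.89] spin 1.8 open 0.501 f [ 0.3 -0.2  0.1] 0.0
t7.60 tcp [0.4504 0.1075 0.1299] yaw_y -31.5 shift cm [-0.05  0.22 10.89] spin -178.2 open 0.501 f [ 0.3 -0.2  0.1] 0.0
```

View pics/w5.png

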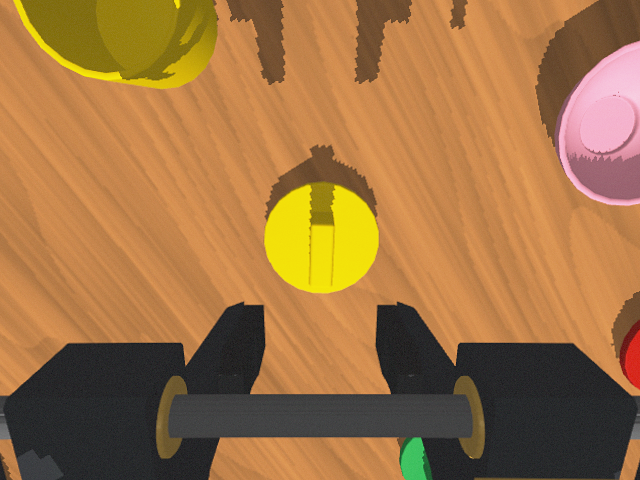

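The view shows the yellow lid centred between the fingers (bar about (321,255)), with the bowl at right well clear. Grasp, lift and move over the yellow jar.

```bash

python3 -m creep '[{"grip":0,"tx":0,"ty":0.2,"tz":2.5,"spin":1.8},{"grip":0,"tx":0,"ty":0,"tz":3,"spin":0},{"grip":0,"tx":0,"ty":0,"tz":3,"spin":0},{"grip":0,"tx":0,"ty":0,"tz":1.5,"spin":0},{"grip":0,"tx":0,"ty":0,"tz":0.7,"spin":0},{"grip":0,"tx":0,"ty":0,"tz":0,"spin":0}]' 20
python3 -m creep '[{"grip":-1,"tx":0,"ty":0,"tz":0,"spin":0},{"grip":-1,"tx":0,"ty":0,"tz":0,"spin":0},{"grip":-1,"tx":0,"ty":0,"tz":0,"spin":0},{"grip":-1,"tx":0,"ty":0,"tz":0,"spin":0},{"grip":-1,"tx":0,"ty":0,"tz":0,"spin":0},{"grip":-1,"tx":0,"ty":0,"tz":0,"spin":0},{"grip":-1,"tx":0,"ty":0,"tz":0,"spin":0}]' 25
python3 -m creep '[{"grip":-1,"tx":0,"ty":0,"tz":-1,"spin":0},{"grip":-1,"tx":0,"ty":0,"tz":-3,"spin":0},{"grip":-1,"tx":0,"ty":0,"tz":-4,"spin":0},{"grip":-1,"tx":0,"ty":0,"tz":-4,"spin":0},{"grip":-1,"tx":0,"ty":0,"tz":0,"spin":0}]'
python3 -m creep '[{"grip":-1,"tx":2.56,"ty":-2.04,"tz":0,"spin":0},{"grip":-1,"tx":2.56,"ty":-2.04,"tz":0,"spin":0},{"grip":-1,"tx":2.56,"ty":-2.04,"tz":0,"spin":0},{"grip":-1,"tx":2.56,"ty":-2.04,"tz":0,"spin":0},{"grip":-1,"tx":2.56,"ty":-2.04,"tz":0,"spin":0},{"grip":-1,"tx":0,"ty":0,"tz":0,"spin":0},{"grip":-1,"tx":0,"ty":0,"tz":0,"spin":0}]'
cat > place.py <<'E'
from nav import *
# usage: name col x y : compare held lid with the jar below
n,col,x,y=sys.argv[1:3]+[float(v) for v in sys.argv[3:5]]
a,W=look(n); s=r.get_state(); t=s["tool_pos"]; z=W[...,2]; m=mask(a,col)
zf=t[2]-.021+.017
f=W[m&near(W,t,.05)&(abs(z-zf)<.008)]; fc,fr=edgec(f[:,:2]); 
j=W[m&near(W,(x,y),.06)&(abs(z-.069)<.006)][:,:2]; jc=fitc(j,.0348)
print("held flange",fc,fr,np.percentile(f[:,2],[2,50,98]).round(4),len(f),"jar rim",jc,edgec(j),"tcp",t)
d=jc[0]-fc; nav(t[0]+d[0],t[1]+d[1],t[2]-(np.median(f[:,2])-.077))
e=jc[0]-t[:2]; print("jar-tcp",e)
E
python3 place.py w6 yellow .4357 .268
```

```text
clock: 8.1
tool_pos: [0.4519, 0.1065, 0.0223]
eef_rot: [0.881, 0.474, -0.001, -0.001]
contact_force: [-0.3, 0.5, -0.1]
opening: 0.501
finger_force: 0.0
clock: 8.68
tool_pos: [0.4531, 0.1071, 0.0244]
eef_rot: [0.881, 0.474, 0.001, -0.0]
contact_force: [-1.4, 0.9, 7.0]
opening: 0.155
finger_force: 25.0
clock: 9.1
tool_pos: [0.4558, 0.1071, 0.1498]
eef_rot: [0.881, 0.473, 0.005, 0.001]
contact_force: [0.8, 0.2, -0.3]
opening: 0.157
finger_force: 25.0
clock: 9.68
tool_pos: [0.4373, 0.2722, 0.1438]
eef_rot: [0.88, 0.476, 0.0, -0.001]
contact_force: [-0.5, -1.3, -0.6]
opening: 0.159
finger_force: 25.0
held flange [0.4375284  0.27025265] 0.037899862974882126 [0.1346 0.1366 0.141 ] 11971 jar rim (array([0.46928973, 0.318829  ]), np.float64(0.007055497072799854), 1121) (array([0.44300508, 0.27832887]), 0.033673375844955444) tcp [0.43776308 0.2699084  0.14386704]
t9.73 tcp [0.4378 0.2699 0.1439] yaw_y -33.4 shift cm [ 5.81 -0.02  5.95]  open 0.159 f [-0.2 -0.1 -0.7] 24.999656989239156
jar-tcp [0.03152666 0.0489206 ]
```

View pics/w6.png

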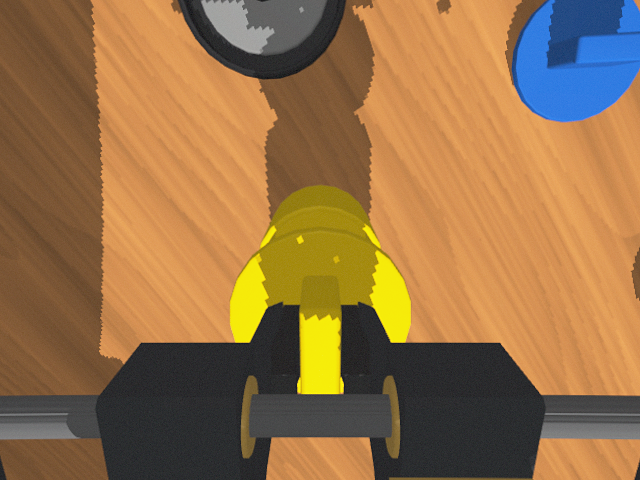

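The held yellow lid (320,290) sits over the jar. Only the jar's near outer wall is visible (arc around (320,205)), so I refit using the outer radius.

```bash
cat > refit.py <<'E'
from nav import *
n,col,x,y=sys.argv[1:3]+[float(v) for v in sys.argv[3:5]]
s=np.load(n+".npz"); W=cloud(s["d"],optics.get_calibration("wrist")); z=W[...,2]; m=mask(s["a"],col)
for lo,hi in((.015,.06),(.03,.065),(.06,.068)):
    p=W[m&near(W,(x,y),.05)&(z>lo)&(z<hi)][:,:2]
    f=lambda c:np.hypot(*(p-c).T)-.0365
    q=least_squares(f,(x,y),loss="soft_l1",f_scale=.001); print(q.x,np.median(abs(f(q.x))),len(p),"span",np.ptp(p,axis=0))
nav(*q.x,.085)
E
python3 refit.py w6 yellow .4357 .268
```

```text
[0.43592664 0.26487476] 0.00011864925475526047 1162 span [0.06301945 0.05376538]
[0.4359176  0.26490937] 0.00011121882426257113 996 span [0.06012746 0.05028474]
[0.43594298 0.26491424] 0.00011707817164179068 281 span [0.04992993 0.03756986]
t9.73 tcp [0.4378 0.2699 0.1439] yaw_y -33.4 shift cm [-0.51  0.12  5.89]  open 0.159 f [-0.2 -0.1 -0.7] 24.999656989239156
```

```bash

python3 -m creep '[{"grip":-1,"tx":-0.5,"ty":0.15,"tz":1,"spin":0},{"grip":-1,"tx":0,"ty":0,"tz":1.5,"spin":0},{"grip":-1,"tx":0,"ty":0,"tz":1,"spin":0},{"grip":-1,"tx":0,"ty":0,"tz":0.8,"spin":0},{"grip":-1,"tx":0,"ty":0,"tz":0.5,"spin":0},{"grip":-1,"tx":0,"ty":0,"tz":0.4,"spin":0},{"grip":-1,"tx":0,"ty":0,"tz":0.3,"spin":0},{"grip":-1,"tx":0,"ty":0,"tz":0.2,"spin":0}]'
python3 -m creep '[{"grip":-1,"tx":0,"ty":0,"tz":0.1,"spin":0},{"grip":-1,"tx":0,"ty":0,"tz":0,"spin":0}]'
python3 nav.py .436 .265 .085
```

```text
clock: 10.4
tool_pos: [0.4371, 0.2654, 0.0868]
eef_rot: [0.881, 0.474, 0.001, -0.0]
contact_force: [-0.4, 2.2, 2.1]
opening: 0.158
finger_force: 25.0
clock: 10.57
tool_pos: [0.4369, 0.2661, 0.0859]
eef_rot: [0.88, 0.474, 0.001, -0.001]
contact_force: [-1.0, 2.1, 1.7]
opening: 0.152
finger_force: 25.0
t10.57 tcp [0.4369 0.2661 0.0859] yaw_y -33.4 shift cm [-0.14 -0.01  0.09]  open 0.152 f [-1.   2.1  1.7] 25.00031267758459
```

Light contact only, plug in the mouth. Release, rise and look.

```bash

python3 -m creep '[{"grip":0,"tx":0,"ty":0,"tz":0,"spin":0},{"grip":0,"tx":0,"ty":0,"tz":0,"spin":0},{"grip":0,"tx":0,"ty":0,"tz":0,"spin":0},{"grip":0,"tx":0,"ty":0,"tz":0,"spin":0},{"grip":0,"tx":0,"ty":0,"tz":0,"spin":0}]'
python3 -m creep '[{"grip":0,"tx":0,"ty":0,"tz":-2,"spin":0},{"grip":0,"tx":0,"ty":0,"tz":-4,"spin":0},{"grip":0,"tx":0,"ty":0,"tz":-4,"spin":0},{"grip":0,"tx":0,"ty":0,"tz":-2,"spin":0},{"grip":0,"tx":0,"ty":0,"tz":0,"spin":0},{"grip":0,"tx":0,"ty":0,"tz":0,"spin":0}]'
cat > chk.py <<'E'
from nav import *
n,col,x,y=sys.argv[1:3]+[float(v) for v in sys.argv[3:5]]
a,W=look(n); z=W[...,2]; m=mask(a,col)&near(W,(x,y),.055)
f=W[m&(abs(z-.078)<.006)]; print("flange",edgec(f[:,:2]),np.percentile(f[:,2],[2,50,98]).round(4))
A=np.c_[f[:,:2]-f[:,:2].mean(0),np.ones(len(f))]; k=np.linalg.lstsq(A,f[:,2],rcond=None)[0]; print("tilt",np.hypot(*k[:2]))
b=W[m&(z>.1)&(z<.13)]; print("bar",b.mean(0),np.percentile(b[:,2],95))
p=W[m&(z>.01)&(z<.055)][:,:2]; q=least_squares(lambda c:np.hypot(*(p-c).T)-.0365,(x,y),loss="soft_l1",f_scale=.001); print("jar",q.x,len(p))
E
python3 chk.py w7 yellow .436 .265; python3 nav.py .623 -.096 .132 -32
```

```text
clock: 10.98
tool_pos: [0.4368, 0.2643, 0.0857]
eef_rot: [0.881, 0.473, -0.0, 0.0]
contact_force: [0.5, 0.3, -0.9]
opening: 0.496
finger_force: 0.0
clock: 11.48
tool_pos: [0.4372, 0.265, 0.2065]
eef_rot: [0.881, 0.474, 0.001, -0.0]
contact_force: [0.9, 0.2, -0.4]
opening: 0.504
finger_force: 0.0
flange (array([0.43703014, 0.26603615]), 0.038065310567617416) [0.0758 0.0773 0.0788]
tilt 0.002530722799891025
bar [0.43804537 0.26715173 0.10885989] 0.11026451169010397
jar [0.43561745 0.2678172 ] 486
t11.53 tcp [0.4363 0.2647 0.2054] yaw_y -33.4 shift cm [-19.81  35.46   7.33] spin -1.4 open 0.503 f [ 0.5 -0.5 -1.2] 0.0
```

Yellow lid is home: flange top 0.0773 m, tilt 0.003. Next is the red lid.

```bash

python3 -m creep '[{"grip":0,"tx":-1.98,"ty":3.55,"tz":0.3,"spin":0},{"grip":0,"tx":-1.98,"ty":3.55,"tz":0.3,"spin":0},{"grip":0,"tx":-1.98,"ty":3.55,"tz":0.3,"spin":0},{"grip":0,"tx":-1.98,"ty":3.55,"tz":0.3,"spin":0},{"grip":0,"tx":-1.98,"ty":3.55,"tz":0.3,"spin":0},{"grip":0,"tx":-1.98,"ty":3.55,"tz":0.3,"spin":0},{"grip":0,"tx":-1.98,"ty":3.55,"tz":0.3,"spin":0},{"grip":0,"tx":-1.98,"ty":3.55,"tz":0.3,"spin":0}]'
python3 -m creep '[{"grip":0,"tx":-1.98,"ty":3.55,"tz":0.3,"spin":0},{"grip":0,"tx":-1.98,"ty":3.55,"tz":0.3,"spin":-1.4},{"grip":0,"tx":0,"ty":0,"tz":3,"spin":0},{"grip":0,"tx":0,"ty":0,"tz":1.3,"spin":0},{"grip":0,"tx":0,"ty":0,"tz":0,"spin":0},{"grip":0,"tx":0,"ty":0,"tz":0,"spin":0}]'
python3 lid.py w8 red .623 -.096
```

```text
clock: 12.2
tool_pos: [0.5857, -0.0258, 0.1793]
eef_rot: [0.881, 0.474, -0.002, -0.001]
contact_force: [0.6, -0.3, -0.6]
opening: 0.503
finger_force: 0.0
clock: 12.7
tool_pos: [0.6222, -0.0956, 0.1304]
eef_rot: [0.875, 0.484, -0.002, -0.002]
contact_force: [-0.2, -0.1, 0.5]
opening: 0.5
finger_force: 0.0
flange (array([ 0.62462395, -0.09725624]), 0.03763137012720108) bar [ 0.62488934 -0.0974236 ] 39.629180908203125 13.982632637023926 yaw 57.62850570678711 ztop 0.050239889322477416
t12.75 tcp [ 0.6232 -0.0956  0.1318] yaw_y -32.0 shift cm [-0.06  0.26 11.08] spin 0.3 open 0.501 f [ 0.6 -0.4  0.5] 0.0
t12.75 tcp [ 0.6232 -0.0956  0.1318] yaw_y -32.0 shift cm [-0.06  0.26 11.08] spin -179.7 open 0.501 f [ 0.6 -0.4  0.5] 0.0
```

```bash

python3 -m creep '[{"grip":0,"tx":-0.05,"ty":0.25,"tz":2.5,"spin":0},{"grip":0,"tx":0,"ty":0,"tz":3,"spin":0},{"grip":0,"tx":0,"ty":0,"tz":3,"spin":0},{"grip":0,"tx":0,"ty":0,"tz":1.5,"spin":0},{"grip":0,"tx":0,"ty":0,"tz":0.7,"spin":0},{"grip":0,"tx":0,"ty":0,"tz":0,"spin":0}]' 25
python3 -m creep '[{"grip":-1,"tx":0,"ty":0,"tz":0,"spin":0},{"grip":-1,"tx":0,"ty":0,"tz":0,"spin":0},{"grip":-1,"tx":0,"ty":0,"tz":0,"spin":0},{"grip":-1,"tx":0,"ty":0,"tz":0,"spin":0},{"grip":-1,"tx":0,"ty":0,"tz":0,"spin":0},{"grip":-1,"tx":0,"ty":0,"tz":0,"spin":0},{"grip":-1,"tx":0,"ty":0,"tz":0,"spin":0}]' 25
python3 -m creep '[{"grip":-1,"tx":0,"ty":0,"tz":-1,"spin":0},{"grip":-1,"tx":0,"ty":0,"tz":-3,"spin":0},{"grip":-1,"tx":0,"ty":0,"tz":-4,"spin":0},{"grip":-1,"tx":0,"ty":0,"tz":-4,"spin":0},{"grip":-1,"tx":0,"ty":0,"tz":0,"spin":0}]'
python3 -m creep '[{"grip":-1,"tx":-3.57,"ty":-1.26,"tz":0,"spin":0},{"grip":-1,"tx":-3.57,"ty":-1.26,"tz":0,"spin":0},{"grip":-1,"tx":-3.57,"ty":-1.26,"tz":0,"spin":0},{"grip":-1,"tx":-3.57,"ty":-1.26,"tz":0,"spin":0},{"grip":-1,"tx":-3.57,"ty":-1.26,"tz":0,"spin":0},{"grip":-1,"tx":-3.57,"ty":-1.26,"tz":0,"spin":0},{"grip":-1,"tx":0,"ty":0,"tz":0,"spin":0},{"grip":-1,"tx":0,"ty":0,"tz":0,"spin":0}]'
cat > place.py <<'E'
from nav import *
# usage: name col x y : compare held lid with the jar below
n,col,x,y=sys.argv[1:3]+[float(v) for v in sys.argv[3:5]]
a,W=look(n); t=r.get_state()["tool_pos"]; z=W[...,2]; m=mask(a,col)
f=W[m&near(W,t,.05)&(abs(z-t[2]+.007)<.009)]; fc,fr=edgec(f[:,:2])
p=W[m&near(W,(x,y),.05)&(z>.03)&(z<.065)][:,:2]; g=lambda c:np.hypot(*(p-c).T)-.0365
q=least_squares(g,(x,y),loss="soft_l1",f_scale=.001)
print("held flange",fc,fr,np.percentile(f[:,2],[2,50,98]).round(4),"jar",q.x,np.median(abs(g(q.x))),len(p))
d=q.x-fc; nav(t[0]+d[0],t[1]+d[1],t[2]-(np.median(f[:,2])-.077))
E
python3 place.py w9 red .4465 -.239
```

```text
clock: 13.25
tool_pos: [0.6253, -0.0974, 0.025]
eef_rot: [0.875, 0.485, -0.001, -0.001]
contact_force: [-0.1, -0.2, -0.4]
opening: 0.499
finger_force: 0.0
clock: 13.83
tool_pos: [0.626, -0.0977, 0.0266]
eef_rot: [0.875, 0.484, 0.0, 0.0]
contact_force: [-2.0, -0.1, 6.4]
opening: 0.153
finger_force: 25.0
clock: 14.25
tool_pos: [0.6306, -0.0996, 0.1539]
eef_rot: [0.875, 0.484, 0.005, 0.005]
contact_force: [1.2, 0.1, -0.6]
opening: 0.161
finger_force: 25.0
clock: 14.92
tool_pos: [0.4459, -0.2416, 0.1463]
eef_rot: [0.876, 0.482, -0.0, 0.0]
contact_force: [0.7, 0.7, -0.7]
opening: 0.156
finger_force: 25.0
held flange [ 0.44703344 -0.24266677] 0.03801422566175461 [0.135  0.137  0.1402] jar [ 0.44706411 -0.24033898] 0.00013743593403450424 766
t14.97 tcp [ 0.4479 -0.24    0.1462] yaw_y -32.2 shift cm [ 0.2  -0.13  6.  ]  open 0.153 f [ 0.3  0.1 -0.9] 25.00013359822333
```

View pics/w9.png

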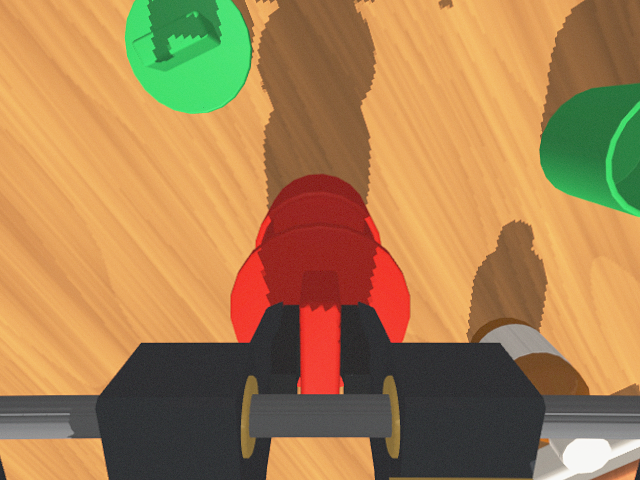

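The red lid hangs over the red jar (near wall arc about (320,195)), and the bottle at (540,355) is clear. Lower it.

```bash

python3 -m creep '[{"grip":-1,"tx":0.2,"ty":-0.12,"tz":1,"spin":0},{"grip":-1,"tx":0,"ty":0,"tz":1.5,"spin":0},{"grip":-1,"tx":0,"ty":0,"tz":1,"spin":0},{"grip":-1,"tx":0,"ty":0,"tz":0.8,"spin":0},{"grip":-1,"tx":0,"ty":0,"tz":0.5,"spin":0},{"grip":-1,"tx":0,"ty":0,"tz":0.5,"spin":0},{"grip":-1,"tx":0,"ty":0,"tz":0.3,"spin":0},{"grip":-1,"tx":0,"ty":0,"tz":0.2,"spin":0}]'
python3 -m creep '[{"grip":-1,"tx":0,"ty":0,"tz":0.1,"spin":0},{"grip":-1,"tx":0,"ty":0,"tz":0,"spin":0}]'
python3 -m creep '[{"grip":0,"tx":0,"ty":0,"tz":0,"spin":0},{"grip":0,"tx":0,"ty":0,"tz":0,"spin":0},{"grip":0,"tx":0,"ty":0,"tz":0,"spin":0},{"grip":0,"tx":0,"ty":0,"tz":0,"spin":0},{"grip":0,"tx":0,"ty":0,"tz":0,"spin":0}]'
python3 -m creep '[{"grip":0,"tx":0,"ty":0,"tz":-2,"spin":0},{"grip":0,"tx":0,"ty":0,"tz":-4,"spin":0},{"grip":0,"tx":0,"ty":0,"tz":-4,"spin":0},{"grip":0,"tx":0,"ty":0,"tz":-2,"spin":0},{"grip":0,"tx":0,"ty":0,"tz":0,"spin":0},{"grip":0,"tx":0,"ty":0,"tz":0,"spin":0}]'
python3 chk.py w10 red .447 -.240; python3 nav.py .4415 -.1005 .142 -100; python3 -c "
from h import *;print(r.get_state()['q'])"
```

```text
clock: 15.63
tool_pos: [0.4481, -0.2369, 0.0874]
eef_rot: [0.875, 0.484, 0.0, -0.0]
contact_force: [-0.2, 0.1, -0.5]
opening: 0.153
finger_force: 25.0
clock: 15.8
tool_pos: [0.4481, -0.237, 0.0868]
eef_rot: [0.875, 0.484, 0.0, 0.0]
contact_force: [0.4, -0.3, -1.0]
opening: 0.157
finger_force: 25.0
clock: 16.22
tool_pos: [0.4481, -0.237, 0.0868]
eef_rot: [0.875, 0.484, 0.0, 0.0]
contact_force: [0.0, -0.5, 0.2]
opening: 0.492
finger_force: 0.0
clock: 16.72
tool_pos: [0.4485, -0.2371, 0.2076]
eef_rot: [0.875, 0.484, 0.001, 0.001]
contact_force: [0.2, 0.3, -0.7]
opening: 0.499
finger_force: 0.0
flange (array([ 0.44892597, -0.2379266 ]), 0.037698034197092056) [0.0758 0.0773 0.0788]
tilt 0.002341545595167957
bar [ 0.44983255 -0.23720916  0.10894167] 0.11032413163740065
jar [ 0.44694488 -0.24003657] 331
t16.77 tcp [ 0.4477 -0.2366  0.2064] yaw_y -32.0 shift cm [11.2  -7.74  6.45] spin 68.0 open 0.501 f [ 0.3 -0.4  0.9] 0.0
[ 0.25134055  0.5961471   0.23030278  1.96735901 -0.22849872  0.60301717
  0.07305842]
```

Red lid is home: flange top 0.0773 m, flat, about 2.5 mm off centre. Now the green lid.

```bash

python3 -m creep '[{"grip":0,"tx":2.8,"ty":-1.93,"tz":0,"spin":0},{"grip":0,"tx":2.8,"ty":-1.93,"tz":0,"spin":0},{"grip":0,"tx":2.8,"ty":-1.93,"tz":0,"spin":0},{"grip":0,"tx":2.8,"ty":-1.93,"tz":0,"spin":0},{"grip":0,"tx":0,"ty":0,"tz":0,"spin":7},{"grip":0,"tx":0,"ty":0,"tz":0,"spin":7},{"grip":0,"tx":0,"ty":0,"tz":0,"spin":7},{"grip":0,"tx":0,"ty":0,"tz":0,"spin":7}]'
python3 -m creep '[{"grip":0,"tx":0,"ty":0,"tz":1,"spin":7},{"grip":0,"tx":0,"ty":0,"tz":1.5,"spin":7},{"grip":0,"tx":0,"ty":0,"tz":1.5,"spin":7},{"grip":0,"tx":0,"ty":0,"tz":1.5,"spin":7},{"grip":0,"tx":0,"ty":0,"tz":1,"spin":7},{"grip":0,"tx":0,"ty":0,"tz":0,"spin":5},{"grip":0,"tx":0,"ty":0,"tz":0,"spin":0},{"grip":0,"tx":0,"ty":0,"tz":0,"spin":0}]'
python3 lid.py w11 green .4415 -.1005
```

```text
clock: 17.43
tool_pos: [0.4408, -0.1005, 0.2052]
eef_rot: [0.967, 0.256, -0.002, -0.001]
contact_force: [0.4, -0.0, -0.2]
opening: 0.501
finger_force: 0.0
clock: 18.1
tool_pos: [0.441, -0.101, 0.1406]
eef_rot: [0.996, -0.086, -0.002, 0.0]
contact_force: [1.2, 0.4, -0.4]
opening: 0.5
finger_force: 0.0
flange (array([ 0.44187719, -0.10173164]), 0.03775186091661453) bar [ 0.44168362 -0.10177751] 13.950368881225586 40.0744514465332 yaw 171.3582000732422 ztop 0.0503205945480812
t18.15 tcp [ 0.4414 -0.101   0.141 ] yaw_y -99.9 shift cm [ 0.07  0.06 12.  ] spin 178.7 open 0.500 f [-0.3  0.7  0.4] 0.0
t18.15 tcp [ 0.4414 -0.101   0.141 ] yaw_y -99.9 shift cm [ 0.07  0.06 12.  ] spin -1.3 open 0.500 f [-0.3  0.7  0.4] 0.0
```

```bash

python3 -m creep '[{"grip":0,"tx":0.05,"ty":0.05,"tz":2.9,"spin":-1.3},{"grip":0,"tx":0,"ty":0,"tz":3,"spin":0},{"grip":0,"tx":0,"ty":0,"tz":3,"spin":0},{"grip":0,"tx":0,"ty":0,"tz":2,"spin":0},{"grip":0,"tx":0,"ty":0,"tz":0.7,"spin":0},{"grip":0,"tx":0,"ty":0,"tz":0,"spin":0}]' 25
python3 -m creep '[{"grip":-1,"tx":0,"ty":0,"tz":0,"spin":0},{"grip":-1,"tx":0,"ty":0,"tz":0,"spin":0},{"grip":-1,"tx":0,"ty":0,"tz":0,"spin":0},{"grip":-1,"tx":0,"ty":0,"tz":0,"spin":0},{"grip":-1,"tx":0,"ty":0,"tz":0,"spin":0},{"grip":-1,"tx":0,"ty":0,"tz":0,"spin":0},{"grip":-1,"tx":0,"ty":0,"tz":0,"spin":0}]' 25
python3 -m creep '[{"grip":-1,"tx":0,"ty":0,"tz":-1,"spin":0},{"grip":-1,"tx":0,"ty":0,"tz":-3,"spin":0},{"grip":-1,"tx":0,"ty":0,"tz":-4,"spin":0},{"grip":-1,"tx":0,"ty":0,"tz":-4,"spin":0},{"grip":-1,"tx":0,"ty":0,"tz":0,"spin":0}]'
python3 -m creep '[{"grip":-1,"tx":3.12,"ty":2.27,"tz":0,"spin":0},{"grip":-1,"tx":3.12,"ty":2.27,"tz":0,"spin":0},{"grip":-1,"tx":3.12,"ty":2.27,"tz":0,"spin":0},{"grip":-1,"tx":3.12,"ty":2.27,"tz":0,"spin":0},{"grip":-1,"tx":3.12,"ty":2.27,"tz":0,"spin":0},{"grip":-1,"tx":3.12,"ty":2.27,"tz":0,"spin":0},{"grip":-1,"tx":3.12,"ty":2.27,"tz":0,"spin":0},{"grip":-1,"tx":0,"ty":0,"tz":0,"spin":0}]'
python3 -m creep '[{"grip":-1,"tx":0,"ty":0,"tz":0,"spin":0},{"grip":-1,"tx":0,"ty":0,"tz":0,"spin":0}]'
python3 place.py w12 green .634 -.2915
```

```text
clock: 18.65
tool_pos: [0.4414, -0.1012, 0.0246]
eef_rot: [0.997, -0.076, -0.001, -0.001]
contact_force: [-0.1, -1.0, 0.9]
opening: 0.504
finger_force: 0.0
clock: 19.23
tool_pos: [0.443, -0.1015, 0.0265]
eef_rot: [0.997, -0.076, 0.001, 0.0]
contact_force: [0.0, 1.1, 6.9]
opening: 0.155
finger_force: 25.0
clock: 19.65
tool_pos: [0.4447, -0.1034, 0.1511]
eef_rot: [0.997, -0.077, 0.004, 0.002]
contact_force: [1.0, 0.4, -0.7]
opening: 0.159
finger_force: 25.0
clock: 20.32
tool_pos: [0.6381, -0.2982, 0.1457]
eef_rot: [0.997, -0.077, 0.003, 0.003]
contact_force: [-0.5, -1.3, 0.5]
opening: 0.159
finger_force: 25.0
clock: 20.48
tool_pos: [0.633, -0.291, 0.1447]
eef_rot: [0.997, -0.076, -0.001, -0.001]
contact_force: [-0.7, -0.2, -0.2]
opening: 0.155
finger_force: 25.0
held flange [ 0.63191688 -0.29241094] 0.03795095160603523 [0.1327 0.1353 0.1402] jar [ 0.63474021 -0.29271879] 0.00013728361783318932 1008
t20.53 tcp [ 0.6329 -0.2904  0.1449] yaw_y -98.8 shift cm [ 0.3  -0.    5.83]  open 0.157 f [-0.3  0.3 -0.6] 24.999893163330853
```

View pics/w12.png

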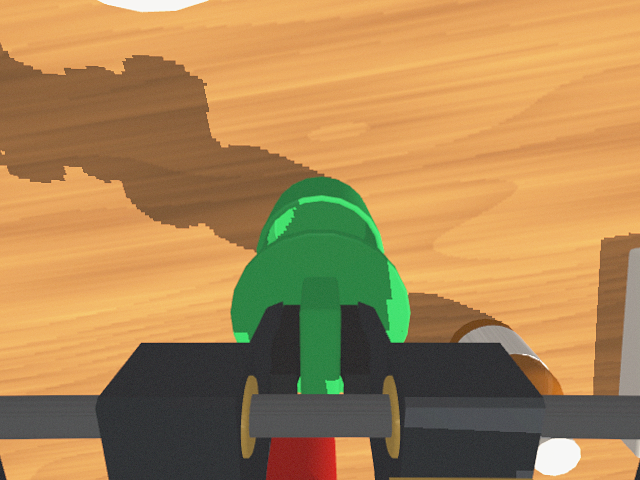

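The green lid hangs just short of centre over the green jar (rim arc about (320,200)). Shift 0.3 cm and lower it.

```bash

python3 -m creep '[{"grip":-1,"tx":0.3,"ty":0,"tz":1,"spin":0},{"grip":-1,"tx":0,"ty":0,"tz":1.5,"spin":0},{"grip":-1,"tx":0,"ty":0,"tz":1,"spin":0},{"grip":-1,"tx":0,"ty":0,"tz":0.7,"spin":0},{"grip":-1,"tx":0,"ty":0,"tz":0.5,"spin":0},{"grip":-1,"tx":0,"ty":0,"tz":0.4,"spin":0},{"grip":-1,"tx":0,"ty":0,"tz":0.3,"spin":0},{"grip":-1,"tx":0,"ty":0,"tz":0.2,"spin":0}]'
python3 -m creep '[{"grip":-1,"tx":0,"ty":0,"tz":0.1,"spin":0},{"grip":-1,"tx":0,"ty":0,"tz":0,"spin":0}]'
python3 -m creep '[{"grip":0,"tx":0,"ty":0,"tz":0,"spin":0},{"grip":0,"tx":0,"ty":0,"tz":0,"spin":0},{"grip":0,"tx":0,"ty":0,"tz":0,"spin":0},{"grip":0,"tx":0,"ty":0,"tz":0,"spin":0},{"grip":0,"tx":0,"ty":0,"tz":0,"spin":0}]'
python3 -m creep '[{"grip":0,"tx":0,"ty":0,"tz":-2,"spin":0},{"grip":0,"tx":0,"ty":0,"tz":-4,"spin":0},{"grip":0,"tx":0,"ty":0,"tz":-4,"spin":0},{"grip":0,"tx":0,"ty":0,"tz":-4,"spin":0},{"grip":0,"tx":0,"ty":0,"tz":0,"spin":0},{"grip":0,"tx":0,"ty":0,"tz":0,"spin":0}]'
python3 chk.py w13 green .6347 -.2927
python3 - <<'E'
from h import *
a,d=optics.snapshot("scene"); cv2.imwrite("pics/end.png",a[:,:,::-1])
E
```

```text
clock: 21.2
tool_pos: [0.6371, -0.2925, 0.0896]
eef_rot: [0.997, -0.076, 0.0, 0.0]
contact_force: [-0.0, -0.3, -0.0]
opening: 0.153
finger_force: 25.0
clock: 21.37
tool_pos: [0.6371, -0.2925, 0.0888]
eef_rot: [0.997, -0.076, 0.0, 0.0]
contact_force: [-0.6, 0.1, 0.4]
opening: 0.159
finger_force: 25.0
clock: 21.78
tool_pos: [0.6371, -0.2924, 0.0889]
eef_rot: [0.997, -0.076, 0.0, 0.0]
contact_force: [-0.1, -0.0, -0.8]
opening: 0.49
finger_force: 0.0
clock: 22.28
tool_pos: [0.6383, -0.2937, 0.232]
eef_rot: [0.997, -0.076, 0.003, 0.001]
contact_force: [0.2, -0.5, -1.4]
opening: 0.5
finger_force: 0.0
flange (array([ 0.63556838, -0.29395697]), 0.037936579436063766) [0.0758 0.0773 0.0788]
tilt 0.0022467243355143687
bar [ 0.6367257  -0.29434724  0.10889179] 0.11023465299833951
jar [ 0.63490304 -0.2927331 ] 447
```

View pics/end.png

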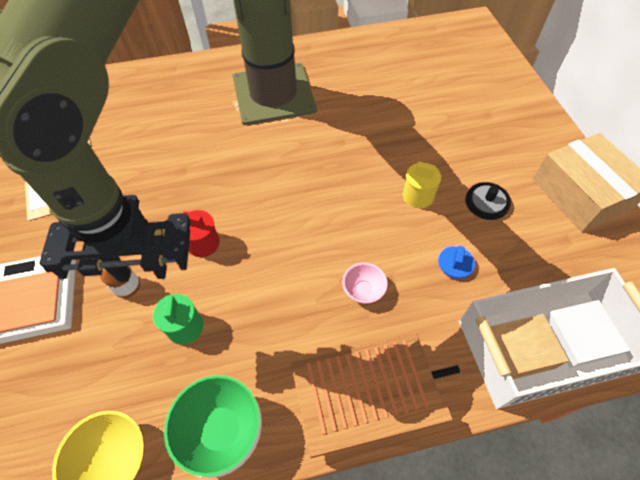

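The final scene shows the cover flat in the holder (489,200) and the yellow (422,185), red (202,235) and green (180,318) jars closed. The bowl, blue lid and bottle are where they started, so I'm handing in.

```bash
python3 -c "
from plant import workorder; print(workorder.finish_job())"
```

```text
the job is handed in; nothing more can be done
None
```

The job is handed in: the cover is flat in the holder, all three jars are closed with their own lids, and the blue lid, bowl and bottle were not moved; the hand-in gave no verdict back.

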